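Bring the sherd under the microscope and trigger the camera

TASK

Gently push the blue plate of the microscope's specimen carriage until the carriage is fully home at its stop and the sherd lies under the lens, then gently press the green button on the loose camera remote all the way down, let it spring back and withdraw. Push and press with the fingertips only: do not lift or shift the remote, leave its yellow and red buttons unpressed, do not touch the sherd, and leave the jars, bottle, beakers, brush, spatula and sherd tray where they are.

Things in the scene. Friction and masses are not known exactly. Their poses are not given: they have to be found in the camera images.
- microscope: white stereo microscope, fixed to the table; origin at table height on the centre line of its base; the carriage moves home along its own +y. Base 150 mm wide (x), y from -200 to +270 mm, 22 mm high, two rails up to 31 mm. Lens axis at (0, +150) mm; ring light 112 mm across, underside at 177 mm; head and eyepieces (out to x = +165 mm) up to 435 mm. Column at y = +243 mm.
- carriage (a joint): aluminium specimen carriage sliding on the base along the microscope's +y: 0 = farthest out, 0.12 = home against its stop with the sherd under the lens (m). It starts somewhere between 0 and 0.05, slides with about 2 N of friction and stays where it is left.
- push_face (a point): middle of the outer face of the upright blue plate at the carriage's outer end, the face to push on, 66 mm above the table; axes as the microscope's: push along +y. The plate is 90 mm wide (x), 10 mm thick and reaches from 32 to 92 mm above the table. Nothing stands higher than 31 mm in front of the outer face. It moves with the carriage.
- sherd: terracotta sherd with a black and a white painted line, about 50 x 40 x 9 mm, fixed on a black pad on the carriage; origin under its centre, 46 mm above the table, 185 mm from the push face along +y. Not to be touched.
- remote: loose grey camera remote lying on the table, 64 x 186 x 26 mm (x, y, z), about 0.45 to 0.8 kg, origin at the centre of its underside, z up. On its top three round push buttons in a row along its own y axis: green at +58 mm, yellow at 0, red at -58 mm. It may lie in any direction.
- green_top (a point): centre of the top of the green button's cap, 44 mm above the table at rest. Cap 26 mm across, stands 6 mm proud of a dark metal collar 42 mm across.
- green (a joint): green button: 0 = up, 0.006 = fully down (m). A spring: starts to give at 1.5 N, fully down at 5 N; comes back up when let go.
- yellow (a joint): yellow button, like the green one: 0 = up, 0.006 = down (m). To be left unpressed.
- red (a joint): red button, like the green one: 0 = up, 0.006 = down (m). To be left unpressed.
- jar_big: loose white plastic jar, 68 mm across, 100 mm tall; origin at the centre of its underside.
- jar_small: loose clear jar with grey cap, 48 mm across, 65 mm tall; origin at the centre of its underside.
- bottle: loose clear bottle with blue label and cap, 66 mm across, 200 mm tall; origin at the centre of its underside.
- beaker_a: loose small clear glass beaker, 42 mm across, 45 mm tall; origin at the centre of its underside.
- beaker_b: loose small amber glass beaker, 42 mm across, 45 mm tall; origin at the centre of its underside.
- brush: loose brush, 180 mm long along its own x, 20 mm thick, lying flat; origin under its middle.
- spatula: loose spatula with dark wooden handle, 200 mm long along its own x, 20 mm thick, lying flat; origin under its middle.
- sherd_tray: fixed white tray of sorted sherds, 120 x 200 x 28 mm (x, y, z); origin at the centre of its underside.

How it is judged (in metres and radians):
On the way, in this order (a step that is already met when the one before it is completed fails the run):
1. the carriage is pushed home to its stop (within 5 mm) (value of joint carriage above 0.115 m), for 0.2 s.
2. the green button is pressed down (more than 4 mm of 6) (value of joint green above 0.004 m), for 0.05 s.
At the end, for the whole second after the job is handed in: the carriage is within 5 mm of its stop; all three buttons are up again (within 1 mm); the remote lies flat and at rest within 20 mm of where it was; the jars, bottle, beakers, brush and spatula are within 20 mm of where they were (value of joint carriage above 0.115 m and value of joint each of green, yellow, red below 0.001 m and distance of each of remote, jar_big, jar_small, bottle, beaker_a, beaker_b, brush, spatula from where it was at the start of the episode below 0.02 m and linear speed of remote below 0.01 m/s and angle between remote's own z axis and vertical below 0.05 rad); the robot touches nothing.
It fails at once if the green button is pressed (more than 2 mm) before the carriage is home (within 5 mm of its stop) (value of joint green above 0.002 m and value of joint carriage below 0.115 m).
It fails at once if the yellow or the red button is pressed by more than 2 mm (value of joint any of yellow, red above 0.002 m).
It fails at once if the remote is lifted by more than 10 mm, tipped by more than 0.15 rad or shifted by more than 20 mm; or the remote is pressed with more than 20 N (height (world z) of remote above 0.01 m or angle between remote's own z axis and vertical above 0.15 rad or distance of remote from where it was at the start of the episode above 0.02 m or contact force between any of the fingers, the arm and remote above 20 N).
It fails at once if the microscope or its carriage is pushed with more than 40 N; or the sherd is touched (more than 0.5 N); or the sherd tray is pushed with more than 5 N (contact force between any of the fingers, the arm and microscope above 40 N or contact force between any of the fingers, the arm and sherd above 0.5 N or contact force between any of the fingers, the arm and sherd_tray above 5 N).
It fails at once if a jar, the bottle, a beaker, the brush or the spatula is moved by more than 20 mm (distance of any of jar_big, jar_small, bottle, beaker_a, beaker_b, brush, spatula from where it was at the start of the episode above 0.02 m).
It also fails if it takes over 54 s, if anything falls off the work surface, if the arm or the gripper's body presses on something with over 40 N, if the wrist force passes 120 N, or if a joint passes its speed limit or range.

ROBOT

A 6-joint arm with a two-finger parallel gripper is mounted at the origin on the work surface. World frame = base frame: x ahead of the robot, y to its left, z up, the work surface at z = 0. Lengths are in m, angles in degrees, forces in N, time in s.
With the tool pointing down it reaches from about 0.35 to 0.875 m from the base axis. Payload 4.2 kg.
Tool frame: the origin (TCP) lies midway between the tips of the shut fingers; the grasp point (between the pads) lies 19 mm behind it; z points along the fingers, y is the line along which they close (so a half turn about z gives the same grasp; the last joint's range is limited). The gripper opens to 87 mm and grips with 3 to 60 N. Pads are 19 mm wide; open, the fingers measure 117 mm over their backs; the gripper's body (75 mm by 190 mm) begins 51 mm behind the grasp point.
Start: joints at [-61.158, 22.042, 0.453, 0, -68.411, -14.817], TCP at [0.151, -0.606, 0.223] pointing down, gripper open.
Joint ranges: [-179.83, 179.83], [-69.29, 118.12], [-61.27, 80.66], [-181.25, 117.63], [-171.15, -9.14], [-177.46, 177.46]. Speed limits (degrees/s): [159.86, 159.86, 180, 180, 180, 180].

INTERFACE

Orientations are given as [roll, pitch, yaw] about the fixed x, y, z axes, in that order (R = Rz(yaw) Ry(pitch) Rx(roll)).
In Python, from workcell import env gives the robot as it stands. The module is installed in compiled form; this text tells all that it offers. Calls block until the motion is done:
- env.goto(position, orientation): joint-space move of the TCP to a pose.
- env.move_straight(position, rotation=None, rate=0.15, force_limit=None): straight line of the TCP; rotation=None keeps the orientation; rate is the mean speed in m/s. With force_limit (N) it stops when the force on the tool has changed by that much, and returns True; else False.
- env.set_joints(angles): joint-space move.
- env.gripper_to(opening, grasp_force=None): opening from 0.0 (shut) to 1.0 (fully open); grasp_force is the grip in N (None keeps the last); returns when the fingers have stopped.
- env.dwell(seconds).
- env.inverse_kinematics(position, orientation): joint angles nearest the present ones, or None.
- env.read_state(): the state.
- env.grab_frame(name): name is "side" or "top"; returns a dict with "image" (480x640x3 uint8, blue, green, red), "fx", "fy", "cx", "cy" (pixels), "position" and "orientation" of the camera in the world. Camera axes: x right, y up, looking along -z (the intrinsics and any distortion apply to the point x, -y, -z); pixel columns grow to the right and rows downward; lengths in m; the calibration is good to about 2 mm. A picture is of the moment at which its call begins. There is no depth.
A pose or a line that the arm cannot do raises env.Unreachable and nothing moves.
- env.close_job(): hands the job in; it is judged then, once.
Trained networks look in a picture, given as the dict that the camera call returned (one of the last four; its "shot" number tells which), for a name from the list of things; names that differ only in an ending like _2 or _b are one class to them, and where a whole thing is asked for, a point or a joint stands for the part that bears it (a point fixed in the world has none). Each returns a list of dicts, best first, with "score" (0 to 1); they miss things now and then, are a little off and sometimes report something else, mostly with a low value. They report only what shows in the picture. A call takes as long as a camera call.
- env.search_frame(picture, thing): "xyz" ([x, y, z] in m, in world coordinates, good to about 4 mm: the middle of the surface that is visible of it).
- env.trace(picture, thing): "mask" (480x640 bool, what is visible of it).
The state is a dict: "clock": time; "joint_positions": joint angles; "qvel": joint speeds; "joint_torque": joint torques, N m; "position": TCP position; "tool_rot": TCP orientation; "force": force on the tool from outside, world axes, zero at the start; "wrist_torque": the same for the moment, N m; "opening": opening from 0.0 (shut) to 1.0 (fully open); "finger_force": force on a finger pad.
Only numpy, scipy, OpenCV 4.12 (cv2) and the standard library are available. Lean on these libraries where they do the work, as an engineer would, in place of code of your own. Each camera call takes 0.05 s, during which the arm holds its last target. There are 200 camera calls.

## Working session

There is one attempt and no reset: what is moved stays moved. The work goes in short steps, each a Python script; the robot and the scene stay as the last script left them, time stands still between calls to the robot, and variables do not carry over. Pictures are saved under pics/ and viewed, at most 10 in all, crops included, and the job is handed in when it is done.

```bash
mkdir -p pics; python3 - <<'E'
from workcell import env
import cv2,numpy as np
for n in("top","side"):
    f=env.grab_frame(n); cv2.imwrite(f"pics/{n}0.png",f["image"])
    print(n,[np.round(f[k],3).tolist() for k in("fx","fy","cx","cy","position","orientation")],[k for k in f])
    for t in("push_face","green_top","green","yellow","red","sherd","remote","microscope","carriage","bottle","jar_big","jar_small","beaker_a","brush","spatula","sherd_tray"):
        r=env.search_frame(f,t); print(t,[(np.round(d["xyz"],3).tolist(),round(d["score"],2)) for d in r[:3]])
print(env.read_state())
E
```

```text
top [451.568, 451.568, 322.258, 236.749, [0.384, -0.112, 1.311], [8.191, 1.019, -89.422]] ['image', 'fx', 'fy', 'cx', 'cy', 'position', 'orientation', 'shot']
push_face [([0.592, 0.211, 0.041], 0.78)]
green_top [([0.496, -0.288, 0.046], 0.46)]
green [([0.5, -0.288, 0.045], 0.37)]
yellow [([0.375, 0.075, 0.014], 0.2)]
red []
sherd [([0.592, 0.279, 0.056], 0.67)]
remote [([0.534, -0.244, 0.029], 0.75)]
microscope [([0.593, 0.318, 0.06], 0.91)]
carriage [([0.588, 0.206, 0.04], 0.63)]
bottle [([0.573, -0.488, 0.13], 0.8)]
jar_big [([0.726, -0.279, 0.099], 0.79), ([0.535, -0.243, 0.026], 0.19)]
jar_small [([0.729, -0.138, 0.061], 0.58)]
beaker_a [([0.372, 0.076, 0.016], 0.62), ([0.359, -0.016, 0.013], 0.43)]
brush [([0.308, -0.283, 0.02], 0.92)]
spatula [([0.296, 0.294, -0.004], 0.82)]
sherd_tray [([0.797, 0.092, 0.006], 0.63)]
side [594.319, 594.319, 320.659, 236.312, [0.018, 0.931, 0.988], [52.657, 0.697, -152.776]] ['image', 'fx', 'fy', 'cx', 'cy', 'position', 'orientation', 'shot']
push_face [([0.585, 0.201, 0.04], 0.65)]
green_top []
green []
yellow []
red [([0.571, -0.199, 0.049], 0
[... 689 characters left out ...]
tray []
{'clock': 1.7, 'joint_positions': array([-6.11568500e+01,  2.20420336e+01,  4.51959111e-01, -2.83768909e-04,
       -6.84127470e+01, -1.48168893e+01]), 'qvel': array([ 0.01557666,  0.04280842, -0.07087313,  0.0390752 ,  0.02353255,
       -0.02446409]), 'joint_torque': array([-1.20703782e-03, -3.90455639e+01,  1.87613761e+01,  4.22414929e+00,
        1.54492952e-02, -3.74304125e-05]), 'position': array([ 0.15149519, -0.60632597,  0.22254104]), 'tool_rot': array([ 1.79997205e+02, -4.66469036e-04, -1.65973844e+02]), 'force': array([ 0.17459701,  0.37438274, -0.00811261]), 'wrist_torque': array([-0.00400707, -0.06845539,  0.03235243]), 'finger_force': 0.0, 'opening': 0.9999170741044416}
```

View pics/top0.png

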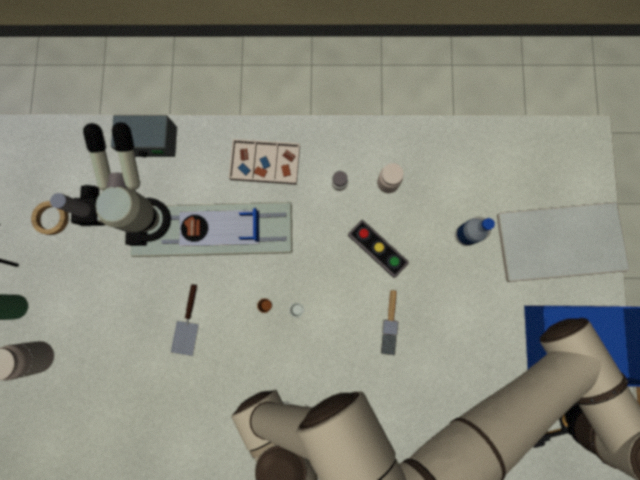

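View pics/side0.png

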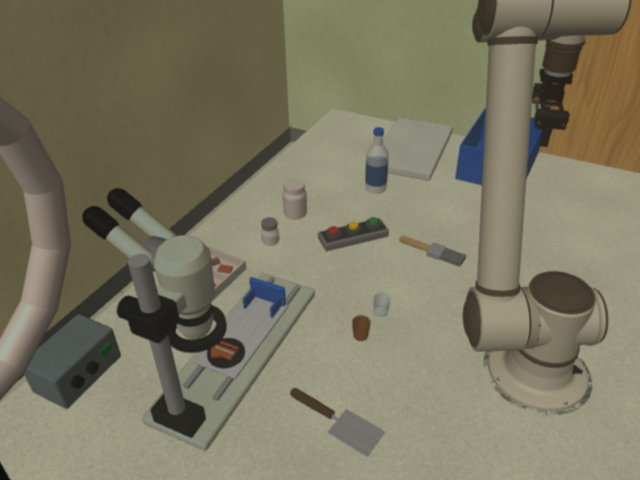

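The top view shows the blue plate near (257,225) and the base corners near (291,202), (292,251) and (132,256). The remote's red, yellow and green buttons are at (364,233), (379,247) and (395,261). The carriage moves home toward image left, which is about world +y.

```bash
cat > h.py <<'E'
import numpy as np,cv2
from scipy.spatial.transform import Rotation as R
def px2w(f,p,z):
    u,v=p; d=R.from_euler("xyz",f["orientation"],degrees=True).apply([(u-f["cx"])/f["fx"],-(v-f["cy"])/f["fy"],-1])
    c=np.array(f["position"]); return c+d*(z-c[2])/d[2]
def blob(f,lo,hi,box):
    h=cv2.cvtColor(f["image"],cv2.COLOR_BGR2HSV); m=cv2.inRange(h,np.array(lo),np.array(hi))
    k=np.zeros_like(m);x0,y0,x1,y1=box;k[y0:y1,x0:x1]=m[y0:y1,x0:x1]
    n,l,s,c=cv2.connectedComponentsWithStats(k)
    i=1+np.argmax(s[1:,4]); return c[i],s[i]
E
python3 - <<'E'
from workcell import env
from h import *
t=env.grab_frame("top"); s=env.grab_frame("side")
P=lambda n,v:print(n,np.round(v,4).tolist())
for n,lo,hi in(("red",(0,150,60),(8,255,255)),("yel",(18,120,80),(35,255,255)),("grn",(45,80,40),(85,255,255))):
    for f,b,nm in((t,(340,210,415,285),"top"),(s,(310,205,400,255),"side")):
        try:
            c,st=blob(f,lo,hi,b); P(nm+n+str(st.tolist()),px2w(f,c,.042))
        except Exception as e: print(nm,n,e)
c,st=blob(t,(105,120,40),(130,255,255),(225,195,275,250)); print("plate",c,st)
x,y,w,h=st[:4]
P("plate outer top edge",[px2w(t,(x+w-.5,v),.092) for v in(y-.5,y+h-.5)])
for v in(203,252): P("base r",px2w(t,(291.5,v),.022))
for p in((132,206),(132,256)): P("base l",px2w(t,p,.022))
for f,b in((t,(225,195,275,250)),(s,(235,270,295,325))):
    r=env.trace(f,"push_face"); print([(d["score"],np.argwhere(d["mask"]).min(0),np.argwhere(d["mask"]).max(0)) for d in r[:1]])
a=cv2.resize(t["image"][190:290,220:420],(800,400),interpolation=cv2.INTER_CUBIC)
b=cv2.resize(s["image"][265:335,230:330],(285,200),interpolation=cv2.INTER_CUBIC)
a=np.vstack([a,np.hstack([b,np.zeros((200,515,3),np.uint8)])]);cv2.imwrite("pics/crop.png",a)
E
```

```text
topred[359, 229, 10, 9, 70] [0.5783, -0.204, 0.042]
sidered[329, 227, 9, 7, 51] [0.5784, -0.2056, 0.042]
topyel[374, 242, 10, 10, 83] [0.5393, -0.2464, 0.042]
sideyel[349, 222, 10, 8, 66] [0.5387, -0.2479, 0.042]
topgrn[389, 256, 11, 11, 95] [0.4995, -0.2894, 0.042]
sidegrn[369, 217, 9, 8, 59] [0.4997, -0.2913, 0.042]
plate [252.74146341 224.5902439 ] [240 209  18  32 205]
plate outer top edge [[0.6368, 0.0914, 0.092], [0.5477, 0.0887, 0.092]]
base r [0.6683, 0.0041, 0.022]
base r [0.5245, 0.0012, 0.022]
base l [0.6564, 0.4727, 0.022]
base l [0.5091, 0.4623, 0.022]
[(0.93, array([208, 179]), array([245, 259]))]
[(0.56, array([277, 195]), array([378, 287]))]
```

View pics/crop.png

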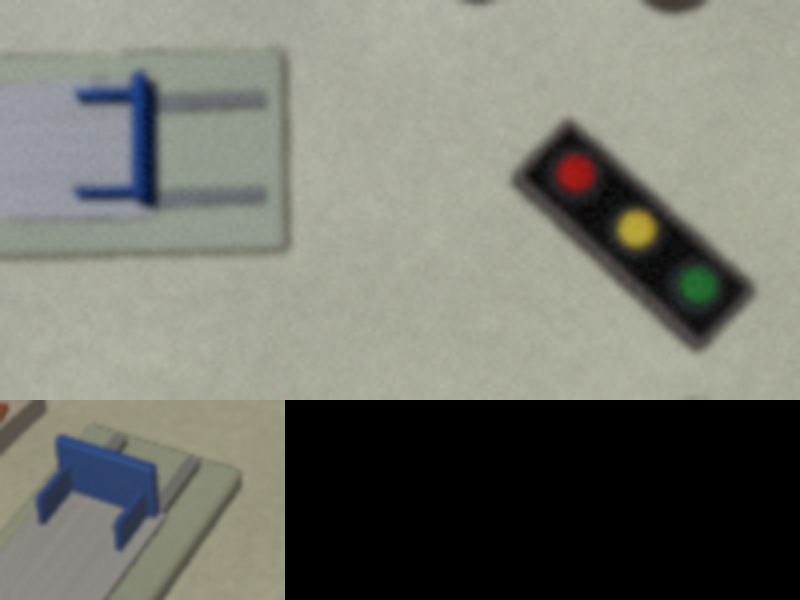

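```bash
python3 - <<'E'
from workcell import env
from h import *
env.gripper_to(0.0)
env.move_straight([.151,-.606,.33])
a=np.radians(1.6); ax=np.array([-np.sin(a),np.cos(a),0])
f=np.array([.592,.098,0]); rot=[180,0,-88.4]
env.goto(f-.055*ax+[0,0,.2],rot)
print(env.read_state()["clock"],env.read_state()["joint_positions"].round(1))
env.move_straight(f-.055*ax+[0,0,.052])
s0=env.read_state()["force"]
print(env.move_straight(f-.02*ax+[0,0,.052],rate=.06,force_limit=6))
print(env.move_straight(f+.095*ax+[0,0,.052],rate=.035,force_limit=12))
s=env.read_state();print(s["clock"],s["position"],s["force"]-s0, ((s["position"]-f)@ax))
t=env.grab_frame("top");print("sherd",[(np.round(d["xyz"],3),d["score"]) for d in env.search_frame(t,"sherd")[:1]])
cv2.imwrite("pics/push.png",t["image"][120:320,60:460])
E
```

```text
7.0917 [ 19.6  20.1  -5.9   0.  -64.  -18.1]
False
True
11.0667 [0.5896202  0.15775403 0.05139009] [ 0.0216345   0.85198431 -0.71172325] 0.05979718350130041
sherd []
```

View pics/push.png

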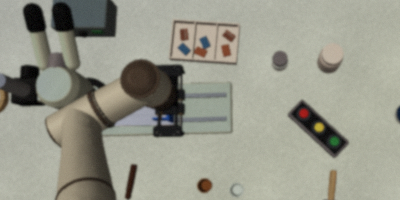

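The arm covers the carriage in this view, but the plate at (162,117) in the crop is against the fingers. The stop position matches the predicted home. I'll confirm with a second firm push, then back off and look.

```bash
python3 - <<'E'
from workcell import env
from h import *
a=np.radians(1.6); ax=np.array([-np.sin(a),np.cos(a),0])
p=np.array(env.read_state()["position"])
print(env.move_straight(p+.02*ax,rate=.025,force_limit=15))
s=env.read_state();print(s["clock"],(s["position"]-p)@ax,s["force"])
env.move_straight(p-.05*ax)
q=p-.05*ax; env.move_straight([q[0],q[1],.22])
env.goto([.4996,-.290,.16],[180,0,-88.4])
print(env.read_state()["clock"],env.read_state()["joint_positions"].round(1))
t=env.grab_frame("top"); sd=env.grab_frame("side")
c,st=blob(t,(105,120,40),(130,255,255),(190,195,275,250)); print("plate",c,st,px2w(t,(st[0]+st[2]-.5,c[1]),.032))
print([(n,np.round(d["xyz"],3),d["score"]) for n,f in(("t",t),("s",sd)) for d in env.search_frame(f,"sherd")[:2]])
cv2.imwrite("pics/v.png",np.hstack([cv2.resize(t["image"][120:320,100:440],(400,235)),cv2.resize(sd["image"][150:450,100:480],(400,316))[:235]]))
E
```

```text
True
11.525 -8.42114005569073e-05 [ 0.39914788 -0.5481739   0.4540363 ]
14.8083 [-14.   20.4 -11.5  -0.  -58.   15.7]
plate [226.85714286 224.87878788] [214 209  19  33 231] [0.60061844 0.17223545 0.032     ]
[('t', array([0.583, 0.339, 0.055]), 0.55), ('s', array([0.586, 0.36 , 0.052]), 0.97), ('s', array([ 0.356, -0.004,  0.03 ]), 0.55)]
```

View pics/v.png

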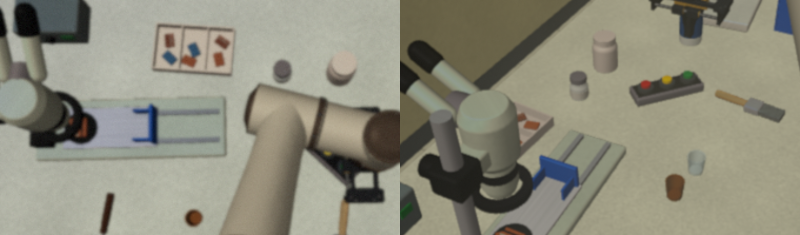

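The plate's face is now at y=0.172, about 72 mm further in, and 15 N does not move it, so the carriage is home. The remote is unmoved. Next I press green.

```bash
python3 - <<'E'
from workcell import env
from h import *
x,y=.4996,-.290
env.move_straight([x,y,.056],rate=.1)
f0=env.read_state()["force"]
print(env.move_straight([x,y,.0365],rate=.01,force_limit=7))
s=env.read_state();print(s["clock"],s["position"],s["force"]-f0)
env.dwell(.2); s=env.read_state();print(s["position"],s["force"]-f0)
E
```

```text
True
17.5167 [ 0.49960101 -0.29000379  0.04257637] [0.62885948 1.29140823 4.72261535]
[ 0.4996175  -0.29001294  0.04250809] [0.11802905 0.65134832 4.96159904]
```

```bash
python3 - <<'E'
from workcell import env
import cv2
x,y=.4996,-.290
for z in(.0415,.0405,.0395,.0385,.0375):
    r=env.move_straight([x,y,z],rate=.008,force_limit=5); env.dwell(.15)
    s=env.read_state();print(r,s["clock"],s["position"].round(4),s["force"].round(2))
    if r or s["force"][2]>11: break
sd=env.grab_frame("side"); cv2.imwrite("pics/g.png",cv2.resize(sd["image"][150:270,300:460],(800,600),interpolation=cv2.INTER_CUBIC))
E
```

```text
False 18.1167 [ 0.4996 -0.2901  0.0424] [-2.68  1.88  8.46]
True 18.475 [ 0.4996 -0.29    0.0425] [-0.84  1.26  4.95]
```

View pics/g.png

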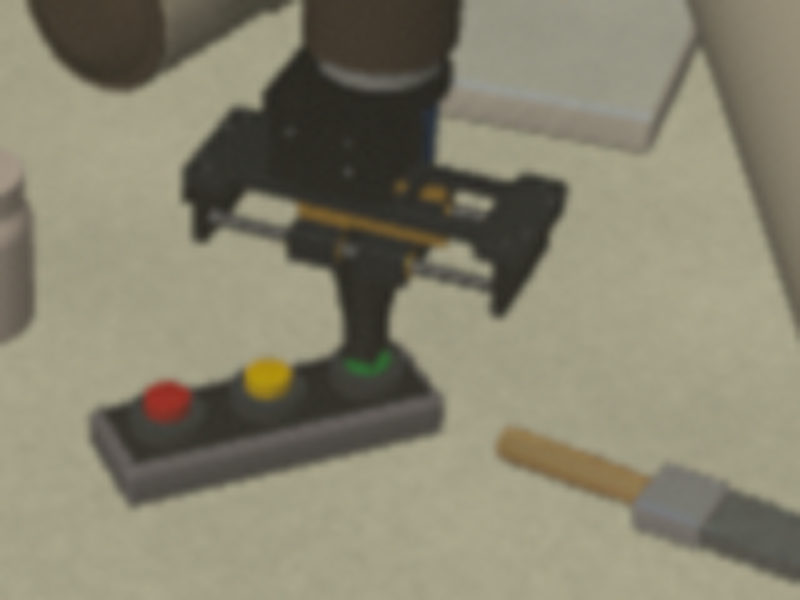

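The picture shows the fingers on the green cap at (368,362), and the cap looks flat with its collar. The yellow and red caps stand proud. I'll check the stroke by logging force against height from free air.

```bash
python3 - <<'E'
from workcell import env
x,y=.4996,-.290
env.move_straight([x,y,.054],rate=.05); env.dwell(.2)
f0=env.read_state()["force"]; print(env.read_state()["opening"])
for z in(.0500,.0490,.048,.047,.046,.045,.044,.043,.0422,.0414):
    env.move_straight([x,y,z],rate=.02,force_limit=9); env.dwell(.1)
    s=env.read_state(); F=s["force"]-f0; print(z,s["position"][2].round(4),F.round(2),s["wrist_torque"].round(2))
    if F[2]>9: break
print(s["clock"])
E
```

```text
0.006451243734332932
0.05 0.0499 [ 0.29  0.09 -0.82] [ 0.03  0.1  -0.  ]
0.049 0.049 [-1.78 -0.45 -0.64] [-0.04  0.11 -0.  ]
0.048 0.0482 [-0.4   0.08  1.3 ] [0.02 0.1  0.01]
0.047 0.0471 [-0.27 -0.24  1.42] [0.04 0.06 0.02]
0.046 0.0461 [-1.15  0.34  1.5 ] [-0.03 -0.02 -0.02]
0.045 0.0451 [-0.61 -0.04  2.9 ] [-0.01 -0.1   0.03]
0.044 0.0441 [-0.18  0.49  2.54] [-0.08 -0.15  0.03]
0.043 0.0431 [ 0.56 -1.23  2.91] [-0.08 -0.12 -0.02]
0.0422 0.0425 [ 0.04 -0.06  4.52] [-0.06 -0.09 -0.01]
0.0414 0.0424 [0.02 0.82 8.9 ] [ 0.3   0.2  -0.01]
22.7083
```

Contact starts at 0.0484 and the hard stop is at 0.0424, so the button made its full 6 mm stroke. I'll withdraw, check and hand in.

```bash
python3 - <<'E'
from workcell import env
from h import *
env.move_straight([.4996,-.290,.06],rate=.05)
env.move_straight([.4996,-.290,.25])
s=env.grab_frame("side")
for n,lo,hi in(("yel",(18,120,80),(35,255,255)),("grn",(45,80,40),(85,255,255))):
    c,st=blob(s,lo,hi,(310,205,400,255)); print(n,st,px2w(s,c,.042).round(4))
env.dwell(.3); print(env.read_state()["clock"]); print(env.close_job())
E
```

```text
yel [349 222  10   8  66] [ 0.5387 -0.2479  0.042 ]
grn [369 217   9   8  58] [ 0.4996 -0.291   0.042 ]
25.0
the job is handed in; nothing more can be done
None
```

The carriage is home at its stop, the green button was pressed its full 6 mm and sprang back, the remote didn't move, and I withdrew the arm and handed the job in at 25 s; no verdict was returned.

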